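# Put the reference tile away in its stacking trays

## Robot

A 7-joint arm with a two-finger parallel gripper is mounted at the origin on a cart in front of the work surface, level with it; the furniture and walls round the work are solid. World frame = base frame: x ahead of the robot, y to its left, z up, the work surface at z = 0. Lengths are in m, angles in rad, forces in N, time in s.
With the tool pointing down it reaches from about 0.4 to 0.85 m from the base axis. Payload 10.4 kg.
Tool frame: the origin (TCP) lies at the very end of the fingers, on their centre line; the grasp point (between the pads) lies manip.hold_point_z behind it (manip.hold_point_z is the distance from the TCP to the grasp point, in m); z points along the fingers, y is the direction in which the jaws open and shut (so a half turn about z gives the same grasp; the last joint's range is limited). The gripper opens to 85 mm and grips with 20 to 120 N. Pads are 22 mm wide; open, the fingers measure 114 mm over their backs; the gripper's body (76 mm by 85 mm) begins 54 mm behind the grasp point. The pads swing forward as they close: fully open they stand 13 mm farther back than shut.
Start: joints at [1.31, 0.332, -0.065, 1.46, 0.022, 1.35, -0.088], TCP at [0.147, -0.607, 0.231] pointing down, gripper open.
Joint ranges: [-2.6, 2.6], [-0.5, 2.12], [-1.47, 1.34], [0.16, 2.42], [-1.27, 4.41], [0.06, 2.06], [-2.6, 2.6]. Speed limits (rad/s): [2.22, 2.22, 2.79, 2.79, 3.14, 3.14, 3.14].

## Interface

Orientations are given as a unit quaternion [x, y, z, w].
In Python, from workcell import manip gives the robot as it stands.
- The arm moves only by the tool jog_arm, never from a script. Its arguments are lists of equal length, an entry for each row: "translation": the shift along the world's x, y, z in mm, a list of three; "turn": the turn about the world's z in degrees. In form: {"translation": [[x, y, z], ...], "turn": [turn, ...]}. A call has 1 to 12 rows; each row is the pose to reach, as a shift and turn from the pose measured when the call began; what a row does not reach only later rows make up. A row lasts 1/12 s, in which the tool goes at most 41.7 mm and 7.16 degrees, less where a joint would pass 70% of its speed; a pose out of reach is approached as far as the arm can. A call with a gripper value outside its range is refused whole. "grip" is the finger opening in mm, from 0 to 85.4, set as the call begins (left out, the last holds). The fingers move at their own pace and stop on an object; "grip_force" is the grip in N (left out, the last holds). Time passes only in rows, so rows that repeat a pose let the fingers close. It gives the time, the measured TCP pose, the force and the opening at its end, in the units of the state.
- manip.get_obs(): the state, without advancing time (a new reading comes with each control period).
- manip.camera(name): name is "scene" or "top"; returns a dict with "frame" (400x640x3 uint8, red, green, blue), "mtx" (3x3 intrinsics, pixels), "pose" (4x4, takes a point from camera to world coordinates). Camera axes: x right, y down, z forward; pixel columns grow to the right and rows downward; lengths in m; the calibration is good to about 2 mm. A picture is of the moment at which its call begins. There is no depth.
- manip.hand_in(): hands the job in, once; it reports no verdict.
Trained networks look in a picture, given as the dict that the camera call returned (one of the last four; its "shot" number tells which), for a name from the list of things; names that differ only in an ending like _2 or _b are one class to them, and where a whole thing is asked for, a point or a joint stands for the part that bears it (a point fixed in the world has none). Each returns a list of dicts, best first, with "confidence" (0 to 1); they miss things now and then, are a little off and sometimes report something else, mostly with a low value. They report only what shows in the picture. A call takes as long as a camera call. They do not tell look-alikes from the thing itself.
- manip.outline_of(picture, label): "mask" (400x640 bool, what is visible of it) and "extent" ([left, top, right, bottom] in pixels, round what is visible of it).
- manip.pinpoint(picture, label): "at" ([column, row] in pixels: a listed point, or the origin of a listed thing).
The state is a dict: "clock": time; "joint_pos": joint angles; "joint_velocities": joint speeds; "tau": joint torques, N m; "position": TCP position; "ee_rot": TCP orientation; "ft_force": force on the tool from outside, world axes, zero at the start; "torque": the same for the moment, N m; "grip_width": opening from 0.0 (shut) to 1.0 (fully open).
Only numpy, scipy, OpenCV 4.12 (cv2) and the standard library are available. Lean on these libraries where they do the work, as an engineer would, in place of code of your own. Each camera call takes 0.05 s, during which the arm holds its last target. There are 200 camera calls.

## Task

Put the round reference tile away: set it flat, white face up, inside the low ring on the floor of the deep tray and let go of it. Then pick up the shallow tray by its handle and lower it gently onto the deep tray, without dropping it, so that the four lugs under its corners drop into the corner sockets and it sits fully home. Leave the empty dish, the dropper bottle and the clear cup where they stand.

Things in the scene. Friction and masses are not known exactly. Their poses are not given: they have to be found in the camera images.
- reference_tile: Round tile, 60 mm across and 12 mm high, black rim with a white disc on top, lying white face up on the desk. Origin: centre of its underside, z up. It fits a grasp from above across the rim; loose, about 0.14 kg.
- base_tray: Deep open grey tray without handle, loose on the desk, about 0.8 kg. Outside 200 (its x) x 140 (its y) x 50 mm high, inside 190 x 130 mm, floor 5 mm thick; a socket block in each corner and a low black ring on the floor. Origin: centre of the underside, z up; its x is within 0.25 rad of the world x.
- ring_seat (a point): Centre of the black ring fixed on the deep tray's floor, at floor level (5 mm above the desk). The ring is 68 mm inside and 84 mm outside diameter, 4 mm high. With the tile in place, the tile's origin is here. Axes as the deep tray's.
- base_rim (a point): Centre of the deep tray at the height of its rim (50 mm above its underside), axes as that tray's. In each corner a 30 x 30 mm block, flush with the rim, has a 16 x 16 mm square socket open at the top, 14 mm deep, centred at x = +-85, y = +-55 mm.
- tote_tray: Shallow open grey tray with a carrying handle over its middle, loose, 0.3 to 0.6 kg, balanced about its middle. Outside 200 (its x) x 140 (its y) mm, 26 mm high with 4 mm walls, standing on four lugs 11 mm long. Origin: centre, at the height of the lug tips, z up; its x is within 0.25 rad of the world x. It fits the deep tray either way round.
- tote_underside (a point): Centre of the underside of the shallow tray, where the lugs begin, 11 mm above their tips; it meets point base_rim when stacked. The lugs are round, 11 mm in diameter, tapering to 7 mm at the tip, at x = +-85, y = +-55 mm.
- tote_handle (a point): Centre of the handle's grip bar, 80 mm above the lug tips. The bar runs along the tray's x: 132 mm long, 14 mm thick (along the tray's y), 18 mm high. A post under each end (beyond x = +-54 mm); below the bar 37 mm are free. Grasp it from above across its 14 mm.
- dish_spare_1: Empty round aluminium dish, 66 mm across, 12 mm high, a bystander. Origin: centre of its underside.
- dropper_bottle: Brown dropper bottle with a black top, 34 mm across, 92 mm high, a bystander behind the trays. Origin: centre of its underside.
- cup_2: Small clear portion cup, 49 mm across, 32 mm high, a bystander. Origin: centre of its underside.
Things that resemble listed ones, but are neither listed nor needed, are in the scene too. Leave any green or orange look-alike of the reference_tile alone.

How it is judged:
On the way:
1. the tile lies flat inside the ring of the deep tray, let go, before the shallow tray is stacked (horizontal distance between reference_tile and ring_seat below 0.006 m and z of reference_tile in the frame of ring_seat between -0.0025 and 0.0025 m and angle between reference_tile's own z axis and vertical below 0.06 rad and contact force between the fingers and reference_tile below 0.2 N and horizontal distance between tote_tray and base_tray above 0.1 m), for 0.2 s.
At the end, for the whole second after the job is handed in: Tile flat inside the ring (6 mm sideways, 2.5 mm in height, tilt under 0.06 rad); shallow tray fully home on the deep one (underside to rim 2.5 mm in height, 4.5 mm sideways; both level within 0.03 rad, parallel within 0.06 rad, either way round); all at rest (horizontal distance between reference_tile and ring_seat below 0.006 m and z of reference_tile in the frame of ring_seat between -0.0025 and 0.0025 m and angle between reference_tile's own z axis and vertical below 0.06 rad and horizontal distance between tote_underside and base_rim below 0.0045 m and z of tote_underside in the frame of base_rim between -0.0025 and 0.0025 m and angle between each of tote_tray, base_tray's own z axis and vertical below 0.03 rad and angle between the x axis of tote_tray and the x axis of base_tray, either way round below 0.06 rad and linear speed of each of reference_tile, tote_tray, base_tray below 0.02 m/s); the robot touches nothing.
It fails at once if the empty dish is pushed more than 20 mm or tipped (distance of dish_spare_1 from where it was at the start of the episode above 0.02 m or angle between dish_spare_1's own z axis and vertical above 0.4 rad).
It fails at once if the dropper bottle is pushed more than 20 mm or tipped (distance of dropper_bottle from where it was at the start of the episode above 0.02 m or angle between dropper_bottle's own z axis and vertical above 0.4 rad).
It fails at once if the clear cup is pushed more than 20 mm or tipped (distance of cup_2 from where it was at the start of the episode above 0.02 m or angle between cup_2's own z axis and vertical above 0.4 rad).
It fails at once if the shallow tray is dropped or slammed onto the deep tray (faster than 0.4 m/s in the last 60 mm above its rim) (horizontal distance between tote_underside and base_rim below 0.05 m and z of tote_underside in the frame of base_rim below 0.06 m and linear speed of tote_tray above 0.4 m/s).
It fails at once if the tile is flipped or set on edge (angle between reference_tile's own z axis and vertical above 0.8 rad).
It also fails if it takes over 72 s, if anything falls off the work surface, if the arm or the gripper's body presses on something with over 40 N, if the wrist force passes 120 N, or if a joint passes its speed limit or range.

## Working session

There is one attempt and no reset: what is moved stays moved. The work goes in short steps, Python scripts to look and compute and a tool call to move; the robot and the scene stay as the last step left them, time stands still between calls to the robot, and variables do not carry over. Pictures are saved under pics/ and viewed, about 8 in all and at most 12, crops included, and the job is handed in when it is done.

Besides the shell and the picture viewer there is one more tool, called after "Call:" as name(argument=value, ...), one argument or row to a line, values as JSON. jog_arm: Moves the arm, as the interface text tells. Its arguments: {"type":"object","properties":{"translation":{"type":"array"},"turn":{"type":"array"},"grip":{"type":"number"},"grip_force":{"type":"number"}},"required":["translation","turn"]}

```bash
mkdir -p pics; cat > h.py <<'E'
import numpy as np, cv2
from workcell import manip
def ray(c,px,z):
    K=np.array(c["mtx"]);T=np.array(c["pose"])
    d=T[:3,:3]@np.linalg.solve(K,[px[0],px[1],1.]);o=T[:3,3]
    return o+d*(z-o[2])/d[2]
def proj(c,p):
    K=np.array(c["mtx"]);T=np.array(c["pose"])
    q=K@(T[:3,:3].T@(np.asarray(p,float)-T[:3,3]));return q[:2]/q[2]
def save(c,n,crop=None,s=1):
    f=c["frame"][:,:,::-1]
    if crop: f=f[crop[1]:crop[3],crop[0]:crop[2]]
    cv2.imwrite("pics/"+n,cv2.resize(f,None,fx=s,fy=s,interpolation=cv2.INTER_CUBIC))
E
python3 - <<'E'
from h import *
o=manip.get_obs();print(o,manip.hold_point_z)
Z=dict(reference_tile=0,ring_seat=.005,base_rim=.05,base_tray=0,tote_tray=0,tote_underside=.011,tote_handle=.08,dish_spare_1=0,dropper_bottle=0,cup_2=0)
fr=[]
for n in("top","scene"):
    c=manip.camera(n);fr.append(c["frame"]);print(n,np.round(c["pose"],3).tolist(),c["mtx"][0][0])
    for k,z in Z.items():
        for r in manip.pinpoint(c,k)[:3]: print(k,np.round(r["at"],1),round(r["confidence"],2),np.round(ray(c,r["at"],z),4))
cv2.imwrite("pics/a.png",cv2.resize(np.vstack(fr)[:,:,::-1],(480*1,600)))
cv2.imwrite("pics/top.png",fr[0][:,:,::-1]);cv2.imwrite("pics/scene.png",fr[1][:,:,::-1])
E
```

```text
{'clock': 0.0, 'joint_pos': array([ 1.31037277,  0.33287894, -0.06468847,  1.46096607,  0.02163265,
        1.34988898, -0.08850321]), 'joint_velocities': array([ 0.0024261 , -0.00038932,  0.00095132, -0.00027406, -0.00150301,
       -0.00184244, -0.0019356 ]), 'tau': array([ 2.91920160e-04, -6.25448799e+01,  4.91072936e-02, -3.91615713e+01,
        1.61736365e-02,  9.65731888e-03,  1.17741115e-05]), 'position': array([ 0.14712945, -0.60704212,  0.23049968]), 'ee_rot': array([ 9.92937198e-01,  1.18638945e-01, -1.36648419e-04, -7.09466007e-04]), 'ft_force': array([ 0.28104653, -0.2641163 ,  0.24432306]), 'torque': array([-0.02008794,  0.07002514,  0.02079537]), 'grip_width': 1.000015334311726} 0.0187
top [[-0.007, -0.987, 0.16, 0.392], [-1.0, 0.01, 0.014, -0.164], [-0.015, -0.16, -0.987, 1.052], [0.0, 0.0, 0.0, 1.0]] 404.9771155082489
reference_tile [372.3 221.7] 0.95 [ 0.4952 -0.277   0.    ]
reference_tile [409.9 210.2] 0.91 [ 0.5244 -0.3757  0.    ]
reference_tile [448.8 195.9] 0.74 [ 0.5612 -0.4788  0.    ]
ring_seat [204.1 225.9] 0.79 [0.4876 0.1604 0.005 ]
base_rim [200.2 227.8]
[... 761 characters left out ...]
89 [ 0.5997 -0.3052  0.    ]
reference_tile [370.9 167.3] 0.74 [ 0.5239 -0.3857  0.    ]
reference_tile [370.9 143.5] 0.7 [ 0.571  -0.4743  0.    ]
ring_seat [268.5 327.1] 0.63 [0.481  0.1501 0.005 ]
base_rim [265.5 323.2] 0.94 [0.4764 0.1602 0.05  ]
base_tray [266.2 335. ] 0.65 [0.4764 0.1648 0.    ]
tote_tray [329.4 240.6] 0.74 [ 0.4906 -0.1073  0.    ]
tote_underside [230.4 227.1] 0.43 [ 0.7124 -0.0012  0.011 ]
tote_handle [331.3 217.8] 0.76 [ 0.4938 -0.1157  0.08  ]
dish_spare_1 [323.5 150.4] 0.73 [ 0.6736 -0.3703  0.    ]
dropper_bottle [267.1 334.8] 0.69 [0.4751 0.1634 0.    ]
dropper_bottle [228.8 228. ] 0.67 [ 0.7206 -0.0022  0.    ]
cup_2 [413.9 199.5] 0.86 [ 0.3716 -0.3426  0.    ]
```

View pics/top.png

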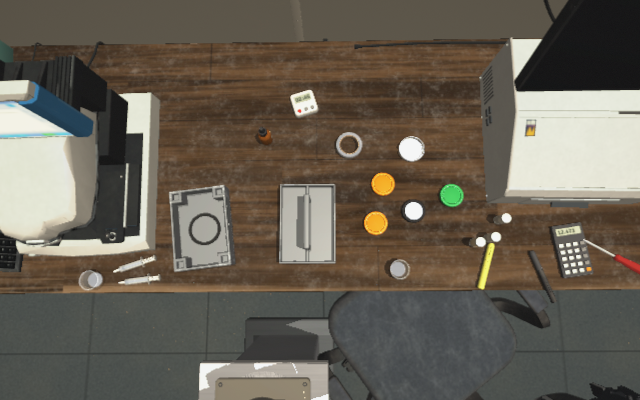

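View pics/scene.png

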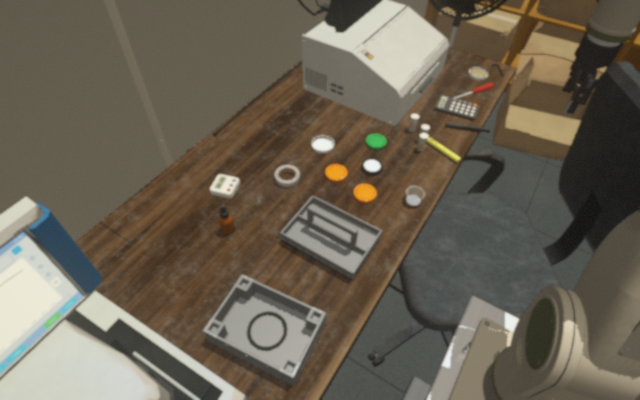

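The tile has three kinds of look-alike: orange at (382,183) and (375,222), green at (452,195), and the plain white/aluminium dish at (411,149). The white disc with a black rim at (413,211) fits the description. Next I refine the poses and check it with one close crop.

```bash
cat >> h.py <<'E'
from scipy.optimize import minimize
def box(x,y,z0,z1): return np.array([[a*x,b*y,z] for a in(-.5,.5) for b in(-.5,.5) for z in(z0,z1)])
A=np.linspace(0,6.283,40)
SH=dict(base_tray=[box(.2,.14,0,.05)],
 tote_tray=[box(.2,.14,.011,.037)]+[box(.132,.014,.071,.089)]+[box(.012,.014,.03,.089)+[s*.06,0,0] for s in(-1,1)],
 reference_tile=[np.array([[.03*np.cos(a),.03*np.sin(a),z] for a in A for z in(0,.012)])])
def sil(c,k,p,z=0,s=4):
    R=np.array([[np.cos(p[2]),-np.sin(p[2]),0],[np.sin(p[2]),np.cos(p[2]),0],[0,0,1]])
    m=np.zeros((400*s,640*s),np.uint8)
    for P in SH[k]:
        q=np.array([proj(c,R@v+[p[0],p[1],z]) for v in P])
        cv2.fillConvexPoly(m,cv2.convexHull(((q+.5)*s-.5).round().astype(np.int32)),1)
    return cv2.resize(m.astype(np.float32),(640,400),interpolation=cv2.INTER_AREA)
def mask(c,k,p):
    rs=manip.outline_of(c,k)
    if not rs: return None
    u=proj(c,[p[0],p[1],.01])
    return min(rs,key=lambda r:np.hypot(*(np.array(np.nonzero(r["mask"]))[::-1].mean(1)-u)))["mask"]
def fit(cs,k,p0,z=0,yaw=True):
    ms=[(c,m.astype(np.float32)) for c in cs for m in [mask(c,k,p0)] if m is not None]
    def f(p):
        p=list(p)+([] if yaw else [0]);return sum(abs(sil(c,k,p,z)-m).sum() for c,m in ms)
    p0=p0[:3 if yaw else 2]; n=len(p0)
    S=np.vstack([p0]+[np.array(p0)+np.eye(n)[i]*[.01,.01,.1][i] for i in range(n)])
    r=minimize(f,p0,method="Nelder-Mead",options=dict(initial_simplex=S,xatol=1e-4,fatol=.5))
    return np.round(r.x,4),round(r.fun),[int(m.sum()) for _,m in ms]
E
python3 - <<'E'
from h import *
t=manip.camera("top");s=manip.camera("scene")
G=dict(base_tray=[.482,.16,.05],tote_tray=[.49,-.11,0],reference_tile=[.524,-.378,0])
for k,p in G.items():
    for n,cs in(("top",[t]),("scene",[s]),("both",[t,s])): print(k,n,*fit(cs,k,p,yaw=k!="reference_tile"))
for c in(t,s):
    u=proj(c,[.524,-.378,.012]); g=c["frame"].min(2)>150
    l,n=0,0
    nl,lab,st,ce=cv2.connectedComponentsWithStats(g.astype(np.uint8))
    i=min(range(1,nl),key=lambda j:np.hypot(*(ce[j]-u))+(99 if st[j][4]<30 else 0));print(ce[i],st[i],ray(c,ce[i],.012))
save(t,"crop.png",(350,130,470,250),5)
E
```

```text
base_tray top [0.4815 0.1595 0.1123] 149 [4790]
base_tray scene [0.4805 0.1577 0.1211] 131 [7738]
base_tray both [0.4807 0.1587 0.1228] 332 [4790, 7738]
tote_tray top [ 0.4908 -0.1086 -0.0099] 86 [4363]
tote_tray scene [ 0.49   -0.1105  0.0037] 150 [4501]
tote_tray both [ 0.4907 -0.109  -0.009 ] 274 [4363, 4501]
reference_tile top [ 0.524  -0.3811] 23 [440]
reference_tile scene [ 0.522  -0.3842] 34 [289]
reference_tile both [ 0.5234 -0.3817] 77 [440, 289]
[413.40310078 210.47286822] [405 202  18  18 258] [ 0.52207616 -0.38224436  0.012     ]
[371.67647059 165.11176471] [364 159  17  13 170] [ 0.5216449  -0.38338254  0.012     ]
```

View pics/crop.png

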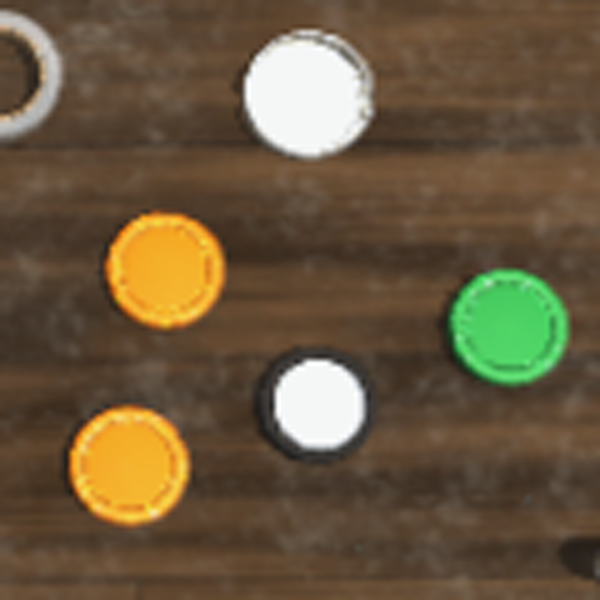

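The crop shows one white disc with a black rim, at crop (318,405), which is pixel (413,211). It is clearly the reference tile. The dish is the all-white one above it. I'll move over the tile.

Call:
jog_arm(
  translation=[
    [20, 12, 0],
    [55, 33, -5],
    [90, 54, -15],
    [125, 75, -30],
    [160, 96, -40],
    [195, 117, -50],
    [230, 138, -65],
    [265, 159, -80],
    [300, 180, -95],
    [335, 201, -105],
    [362, 217, -110],
    [375, 224.5, -110],
  ],
  turn=[-1, -2, -4, -6, -8, -10, -12, -13.6, -13.6, -13.6, -13.6, -13.6],
  grip=70,
  grip_force=30,
)

```text
clock: 2.8
position: [0.5268, -0.3769, 0.1194]
ee_rot: [1.0, 0.004, 0.0, -0.002]
ft_force: [0.5, 1.9, -0.6]
grip_width: 0.817
```

Call:
jog_arm(
  translation=[
    [-3, -3, -10],
    [-4.5, -5.5, -35],
    [-4.5, -5.5, -60],
    [-4.5, -5.5, -80],
    [-4.5, -5.5, -95],
    [-4.5, -5.5, -105],
    [-4.5, -5.5, -108],
    [-4.5, -5.5, -108],
  ],
  turn=[0, 0, 0, 0, 0, 0, 0, 0],
)

```text
clock: 3.47
position: [0.5215, -0.3828, 0.0109]
ee_rot: [1.0, 0.003, -0.0, -0.002]
ft_force: [-0.1, 0.1, 0.8]
grip_width: 0.821
```

```bash
python3 - <<'E'
from h import *
o=manip.get_obs();print(o["position"],o["ee_rot"],o["ft_force"],o["grip_width"])
s=manip.camera("scene");t=manip.camera("top")
a=s["frame"][110:230,310:450];b=t["frame"][150:270,345:485]
cv2.imwrite("pics/g.png",cv2.resize(np.hstack([a,b])[:,:,::-1],None,fx=2.8,fy=2.8,interpolation=2))
E
```

```text
[ 0.52154715 -0.38276587  0.01089085] [ 9.99992452e-01  3.23420876e-03 -2.93568229e-04 -2.13297522e-03] [-0.05332087  0.13894018  0.79678924] 0.8209265276595196
```

View pics/g.png

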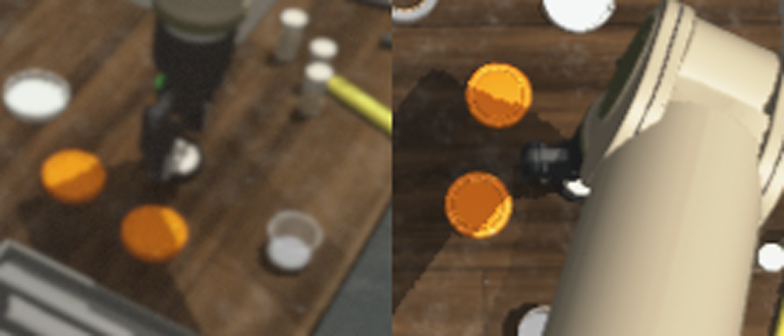

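The fingers straddle the tile and clear the orange neighbours. I'll go lower, watching the force.

Call:
jog_arm(
  translation=[
    [0.5, 0, -4],
    [0.5, 0, -8],
    [0.5, 0, -10],
    [0.5, 0, -10],
  ],
  turn=[0, 0, 0, 0],
)

```text
clock: 3.9
position: [0.5229, -0.3829, 0.002]
ee_rot: [1.0, 0.003, 0.0, -0.002]
ft_force: [0.6, 0.1, -0.5]
grip_width: 0.82
```

Call:
jog_arm(
  translation=[
    [0, 0, -2],
    [0, 0, -3],
    [0, 0, -3],
  ],
  turn=[0, 0, 0],
)

```text
clock: 4.15
position: [0.5227, -0.3827, -0.0013]
ee_rot: [1.0, 0.003, 0.0, -0.002]
ft_force: [-0.6, -0.8, -0.2]
grip_width: 0.815
```

Call:
jog_arm(
  translation=[
    [0, 0, 0],
    [0, 0, 0],
    [0, 0, 0],
    [0, 0, 0],
    [0, 0, 0],
    [0, 0, 0],
  ],
  turn=[0, 0, 0, 0, 0, 0],
  grip=50,
  grip_force=30,
)

```text
clock: 4.65
position: [0.5228, -0.383, -0.0008]
ee_rot: [1.0, 0.003, 0.0, -0.002]
ft_force: [-2.0, 0.2, 5.4]
grip_width: 0.66
```

Call:
jog_arm(
  translation=[
    [0, 0, 0],
    [0, 0, 0],
  ],
  turn=[0, 0],
)

```text
clock: 4.82
position: [0.5229, -0.383, -0.0007]
ee_rot: [1.0, 0.003, 0.0, -0.002]
ft_force: [-0.9, -0.1, 2.6]
grip_width: 0.663
```

```bash
python3 - <<'E'
from h import *
s=manip.camera("scene")
save(s,"g2.png",(335,120,415,190),7)
E
```

```text
(no output)
```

View pics/g2.png

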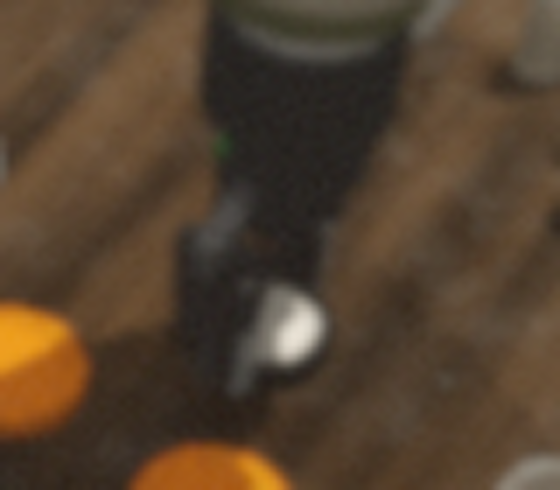

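The fingers stopped at about 56.5 mm, slightly under the 60 mm diameter but well short of the commanded 50, so they hold something. I'll try a small lift and check.

Call:
jog_arm(
  translation=[
    [0, 0, 4],
    [0, 0, 12],
    [0, 0, 25],
    [0, 0, 40],
    [0, 0, 50],
    [0, 0, 50],
  ],
  turn=[0, 0, 0, 0, 0, 0],
)

```text
clock: 5.37
position: [0.5244, -0.384, 0.0528]
ee_rot: [1.0, 0.003, 0.002, -0.0]
ft_force: [0.3, -1.1, -1.8]
grip_width: 0.661
```

```bash
python3 - <<'E'
from h import *
o=manip.get_obs();print(o["position"],o["ft_force"],o["torque"],o["grip_width"])
s=manip.camera("scene")
for r in manip.pinpoint(s,"reference_tile")[:4]: print(r["confidence"],r["at"],ray(s,r["at"],0.05))
save(s,"g3.png",(325,90,425,180),6)
E
```

```text
[ 0.52443802 -0.38398273  0.05279032] [ 0.32464515 -1.12676719 -1.78468681] [-0.02130937  0.00884907  0.00786737] 0.661289789760359
0.85 [361.4, 192.2] [ 0.48383313 -0.24747727  0.05      ]
0.64 [374.0, 154.8] [ 0.52081848 -0.38644534  0.05      ]
0.59 [338.0, 173.6] [ 0.56685922 -0.27061945  0.05      ]
0.38 [375.7, 142.8] [ 0.53959757 -0.43251843  0.05      ]
```

View pics/g3.png

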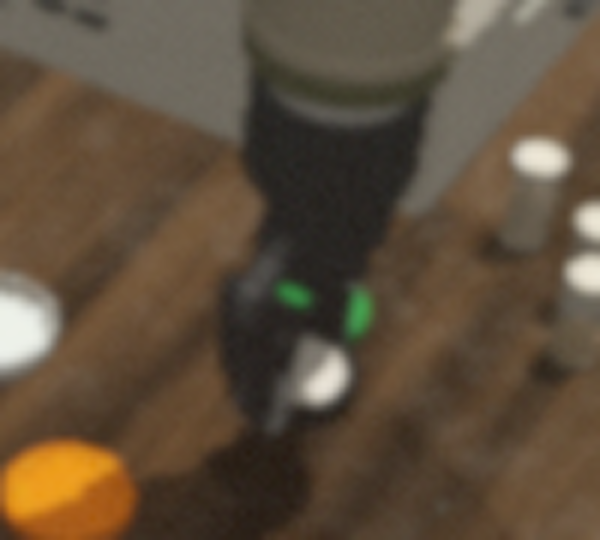

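The tile is held level in the lifted gripper, at about crop (320,372), and the force agrees with its weight. I'll carry it over the shallow tray to the deep one.

Call:
jog_arm(
  translation=[
    [0, 0, 30],
    [0, 5, 60],
    [-1, 25, 85],
    [-4, 55, 97],
    [-8, 90, 97],
    [-11, 125, 97],
    [-14, 160, 97],
    [-18, 195, 97],
    [-22, 230, 97],
    [-26, 265, 97],
    [-30, 300, 97],
    [-33, 335, 97],
  ],
  turn=[0, 0, 0, 0, 0, 0, 0, 0, 0, 0, 0, 0],
)

```text
clock: 6.47
position: [0.489, -0.0466, 0.1461]
ee_rot: [1.0, 0.003, 0.0, -0.001]
ft_force: [1.2, 1.0, -0.1]
grip_width: 0.658
```

```bash
python3 - <<'E'
from h import *
o=manip.get_obs();print(o["position"],o["ee_rot"],o["grip_width"])
t=manip.camera("top");s=manip.camera("scene")
for n,c in(("t",t),("s",s)):
    u=proj(c,[.481,.1588,.007]);g=cv2.cvtColor(c["frame"],cv2.COLOR_RGB2GRAY)
    R=24 if n=="t" else 30
    x0,y0=(u-R).astype(int);w=g[y0:y0+2*R,x0:x0+2*R]
    d=(w<70).astype(np.uint8);nl,lab,st,ce=cv2.connectedComponentsWithStats(d)
    i=1+np.argmax(st[1:,4]);pts=np.argwhere(lab==i)[:,::-1].astype(np.float32)
    h=cv2.convexHull(pts);e=cv2.fitEllipse(h);print(n,st[i],e,ray(c,np.array(e[0])+[x0,y0],.009))
save(t,"b.png",(150,170,270,290),5)
E
```

```text
[ 0.48897669 -0.04658956  0.14613545] [ 9.99993787e-01  3.30699934e-03  3.29620127e-04 -1.17555722e-03] 0.6576540515903737
t [ 9 12 11 28 65] ((19.393983840942383, 25.057710647583008), (20.565784454345703, 27.26254653930664), 5.471567630767822) [0.47919956 0.17106514 0.009     ]
s [ 13  11  39  39 323] ((32.192535400390625, 30.062427520751953), (37.67951583862305, 40.08326721191406), 62.79676055908203) [0.47818227 0.15783516 0.009     ]
```

View pics/b.png

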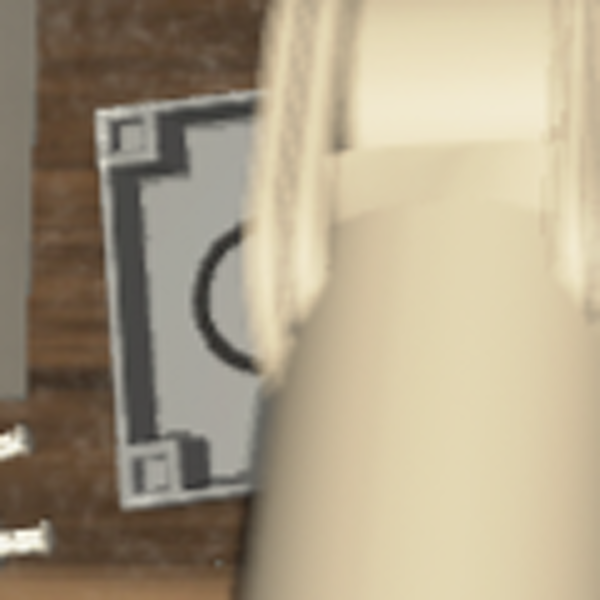

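The arm hides the deep tray's right half, but I can measure the ring in the first top picture.

```bash
python3 - <<'E'
from h import *
for n in("top","scene"):
    c=manip.camera(n);g=cv2.imread(f"pics/{n}.png",0).astype(np.float32)
    R=np.array([[np.cos(.117),-np.sin(.117)],[np.sin(.117),np.cos(.117)]])
    G=cv2.GaussianBlur(g,(0,0),.7)
    # ring darkness: mean on ring minus mean just inside/outside
    def samp(p,r):
        q=np.array([proj(c,[p[0]+r*np.cos(a),p[1]+r*np.sin(a),.009]) for a in A[:-1]],np.float32)
        return cv2.remap(G,q[:,0].copy(),q[:,1].copy(),cv2.INTER_LINEAR).mean()
    f=lambda p:samp(p,.038)-.5*samp(p,.030)-.5*samp(p,.046)
    r=minimize(f,[.481,.1588],method="Nelder-Mead",options=dict(initial_simplex=[[.481,.1588],[.487,.1588],[.481,.165]]))
    print(n,r.x,r.fun)
    # tray fit by sockets
    def fs(p):
        R=np.array([[np.cos(p[2]),-np.sin(p[2])],[np.sin(p[2]),np.cos(p[2])]]);v=0
        e=np.linspace(-1,1,9);out=[]
        for h in(.1,.0985): # outer rim edge gradient
            pass
        def line(hx,hy):
            P=np.vstack([np.c_[e*hx,0*e+s*hy] for s in(-1,1)]+[np.c_[0*e+s*hx,e*hy] for s in(-1,1)])
            q=np.array([proj(c,[*(R@x+p[:2]),.05]) for x in P],np.float32)
            return cv2.remap(G,q[:,0].copy(),q[:,1].copy(),cv2.INTER_LINEAR).mean()
        return -line(.0975,.0675)+.5*line(.104,.074)+.5*line(.091,.061)
    r=minimize(fs,[.481,.1588,.117],method="Nelder-Mead",options=dict(initial_simplex=[[.481,.1588,.117],[.485,.1588,.117],[.481,.163,.117],[.481,.1588,.15]]))
    print("rim",r.x,r.fun)
E
```

```text
top [0.4802783  0.15814119] -94.3672103881836
rim [0.4807227  0.15878546 0.11764206] -53.23020935058594
scene [0.4789745 0.1586961] -78.15738677978516
rim [0.47962123 0.15735474 0.11650257] -46.779266357421875
```

Call:
jog_arm(
  translation=[
    [-1, 20, 0],
    [-2, 50, 0],
    [-4, 85, 0],
    [-5, 120, 0],
    [-6, 155, 0],
    [-7, 180, 0],
    [-8, 197, -5],
    [-8, 203, -20],
    [-8.2, 204.6, -40],
    [-8.2, 204.6, -60],
    [-8.2, 204.6, -70],
    [-8.2, 204.6, -70],
  ],
  turn=[0, 0, 0, 0, 0, 0, 0, 0, 0, 0, 0, 0],
)

```text
clock: 7.67
position: [0.4804, 0.1553, 0.0739]
ee_rot: [1.0, 0.004, -0.002, -0.001]
ft_force: [0.3, -0.0, -1.3]
grip_width: 0.66
```

```bash
python3 - <<'E'
from h import *
o=manip.get_obs();print(o["position"],o["ft_force"],o["grip_width"])
E
```

```text
[0.48038513 0.15531956 0.07386282] [ 0.27451366 -0.04701778 -1.27591494] 0.6597887826053667
```

Now I lower it into the ring. Underside ≈ TCP + 0.7 mm, so the TCP should stop near 4.3 mm.

Call:
jog_arm(
  translation=[
    [0.4, 2.7, -5],
    [0.4, 2.7, -20],
    [0.4, 2.7, -35],
    [0.4, 2.7, -48],
    [0.4, 2.7, -55],
    [0.4, 2.7, -58],
    [0.4, 2.7, -58],
    [0.4, 2.7, -58],
  ],
  turn=[0, 0, 0, 0, 0, 0, 0, 0],
)

```text
clock: 8.33
position: [0.4812, 0.1582, 0.0164]
ee_rot: [1.0, 0.004, -0.001, -0.001]
ft_force: [0.2, 0.1, -1.4]
grip_width: 0.658
```

```bash
python3 - <<'E'
from h import *
o=manip.get_obs();print(o["position"],o["ft_force"],o["grip_width"])
s=manip.camera("scene")
save(s,"p.png",(195,265,345,390),4)
E
```

```text
[0.48119435 0.15818601 0.01637604] [ 0.21716537  0.08796091 -1.40243969] 0.6580989350550907
```

View pics/p.png

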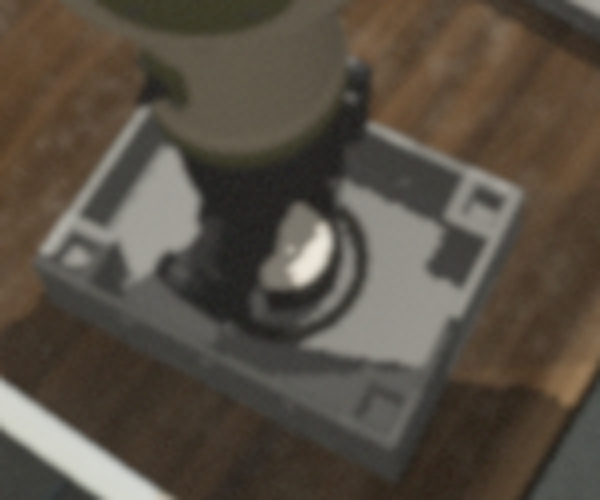

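The tile hovers over the ring and looks centred. The fingertips may meet the 4 mm ring first, so I'll go down in small steps.

Call:
jog_arm(
  translation=[
    [0, 0, -4],
    [0, 0, -7],
    [0, 0, -8],
    [0, 0, -8],
  ],
  turn=[0, 0, 0, 0],
)

```text
clock: 8.72
position: [0.4811, 0.1582, 0.0083]
ee_rot: [1.0, 0.004, -0.001, -0.001]
ft_force: [-0.7, 0.0, -1.2]
grip_width: 0.662
```

Call:
jog_arm(
  translation=[
    [0, 0, -1.5],
    [0, 0, -2.5],
    [0, 0, -3],
    [0, 0, -3],
  ],
  turn=[0, 0, 0, 0],
)

```text
clock: 9.05
position: [0.4811, 0.1581, 0.0052]
ee_rot: [1.0, 0.004, -0.001, -0.001]
ft_force: [-0.7, 0.5, -1.0]
grip_width: 0.661
```

Call:
jog_arm(
  translation=[
    [0, 0, -0.7],
    [0, 0, -1.2],
    [0, 0, -1.2],
  ],
  turn=[0, 0, 0],
)

```text
clock: 9.3
position: [0.4812, 0.1582, 0.0047]
ee_rot: [1.0, 0.004, -0.001, -0.0]
ft_force: [-4.1, -2.1, 9.9]
grip_width: 0.658
```

Call:
jog_arm(
  translation=[
    [0, 0, 0],
    [0, 0, 0],
    [0, 0, 0],
    [0, 0, 0],
  ],
  turn=[0, 0, 0, 0],
  grip=72,
)

```text
clock: 9.63
position: [0.4813, 0.1582, 0.0047]
ee_rot: [1.0, 0.004, -0.001, -0.0]
ft_force: [-0.9, -0.7, 0.4]
grip_width: 0.844
```

Call:
jog_arm(
  translation=[
    [0, 0, 5],
    [0, 0, 15],
    [0, 0, 35],
    [0, 0, 60],
    [0, 0, 90],
    [0, 0, 120],
    [0, -20, 150],
    [0, -50, 160],
    [0, -85, 160],
    [0, -120, 160],
    [0, -155, 160],
    [0, -190, 160],
  ],
  turn=[0, 0, 0, 0, 0, 0, 0, 0, 0, 0, 0, 0],
)

```text
clock: 10.63
position: [0.4811, -0.0332, 0.166]
ee_rot: [1.0, 0.004, -0.001, -0.0]
ft_force: [0.6, -0.9, 0.5]
grip_width: 0.842
```

```bash
python3 - <<'E'
from h import *
o=manip.get_obs();print(o["position"],o["ee_rot"],o["ft_force"],o["grip_width"],o["clock"])
c=manip.camera("scene")
u=proj(c,[.48,.158,.017]);g=(c["frame"].min(2)>150).astype(np.uint8)
nl,lab,st,ce=cv2.connectedComponentsWithStats(g)
for j in range(1,nl):
    if st[j][4]>30 and np.hypot(*(ce[j]-u))<25: print(ce[j],st[j],ray(c,ce[j],.017),u)
print(fit([c],"base_tray",[.4805,.158,.117]))
save(c,"q.png",(195,265,345,390),4)
E
```

```text
[ 0.48111732 -0.033237    0.16596344] [ 9.99992573e-01  3.79502544e-03 -5.47501978e-04 -3.90244081e-04] [ 0.63772443 -0.93459978  0.50574456] 0.841813613090852 10.6333
[266.07860262 329.40174672] [258 321  18  17 229] [0.47837403 0.16025626 0.017     ] [266.11650973 328.08950313]
(array([0.4799, 0.1582, 0.1125]), 881, [6985])
```

View pics/q.png

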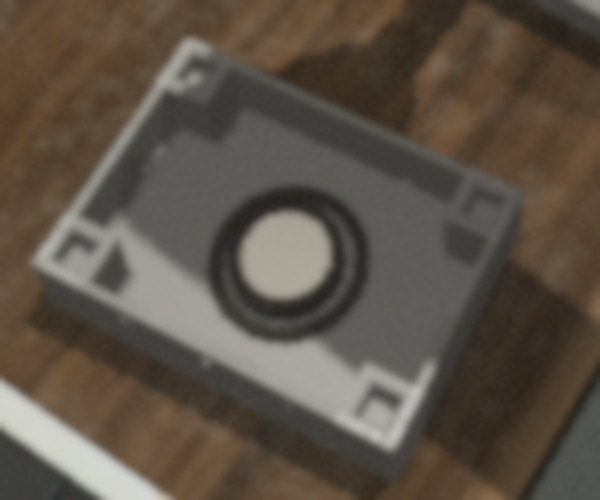

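The tile sits flat inside the ring, concentric at crop (287,255) and about 1–2 mm off. Its white face is up and the deep tray hasn't moved. Next is the handle.

Call:
jog_arm(
  translation=[
    [2, -20, 0],
    [5, -45, 0],
    [8, -68, -5],
    [9.4, -76, -20],
    [9.4, -76, -45],
    [9.4, -76, -70],
    [9.4, -76, -90],
    [9.4, -76, -100],
    [9.4, -76, -104],
    [9.4, -76, -104],
  ],
  turn=[0, 0, 0, 0, 0, 0, 0, 0, 0, 0],
  grip=55,
  grip_force=80,
)

```text
clock: 11.57
position: [0.4904, -0.1134, 0.0616]
ee_rot: [1.0, -0.0, -0.001, 0.0]
ft_force: [-0.4, 0.5, 0.4]
grip_width: 0.645
```

Call:
jog_arm(
  translation=[
    [0, 0, 0],
    [0, 0, 0],
    [0, 0, 0],
    [0, 0, 0],
    [0, 0, 0],
    [0, 0, 0],
    [0, 0, 0],
    [0, 0, 0],
    [0, 0, 0],
    [0, 0, 0],
  ],
  turn=[0, 0, 0, 0, 0, 0, 0, 0, 0, 0],
  grip=5,
)

```text
clock: 12.4
position: [0.4912, -0.113, 0.0628]
ee_rot: [1.0, -0.0, -0.0, 0.0]
ft_force: [-1.5, 1.3, 7.2]
grip_width: 0.146
```

The handle is gripped (12.5 mm reading on a 14 mm bar). I'll lift gently.

Call:
jog_arm(
  translation=[
    [0, 0, 3],
    [0, 0, 10],
    [0, 0, 20],
    [0, 0, 35],
    [0, 0, 50],
    [0, 0, 65],
    [0, 0, 80],
    [0, 0, 92],
    [0, 0, 100],
    [0, 0, 100],
  ],
  turn=[0, 0, 0, 0, 0, 0, 0, 0, 0, 0],
)

```text
clock: 13.23
position: [0.492, -0.1133, 0.1648]
ee_rot: [1.0, -0.0, 0.001, 0.001]
ft_force: [1.7, 0.9, -4.8]
grip_width: 0.15
```

```bash
python3 - <<'E'
from h import *
o=manip.get_obs();print(o["position"],o["ee_rot"],o["ft_force"],o["torque"],o["grip_width"])
c=manip.camera("scene")
z=o["position"][2]-.0628
for d in(0,): print(fit([c],"tote_tray",[o["position"][0],o["position"][1],0],z=z+d))
save(c,"l.png",(200,110,440,290),3)
E
```

```text
[ 0.4920473  -0.11325354  0.16475573] [ 9.99999279e-01 -9.38076959e-05  9.50054112e-04  7.28838785e-04] [ 1.65141944  0.94870214 -4.78354319] [ 0.0118434  -0.03801165  0.05274867] 0.14951947425691223
(array([ 0.4912, -0.1128,  0.005 ]), 573, [4717])
```

View pics/l.png

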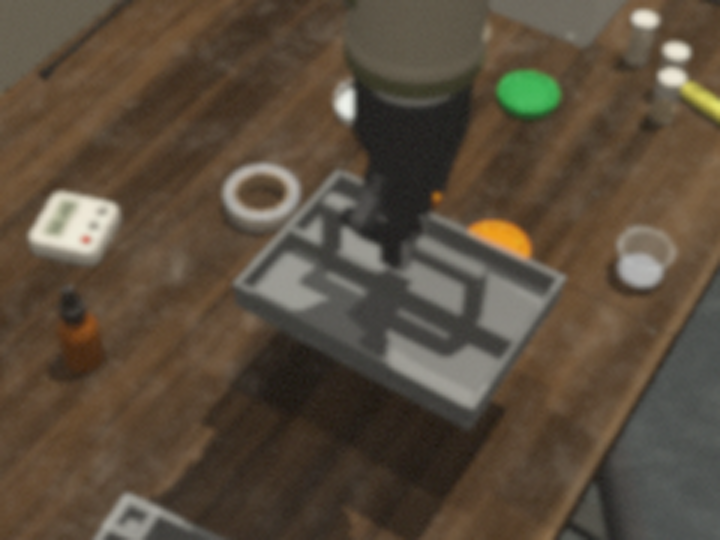

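The shallow tray hangs level from the gripper at about 0.5 kg, and the bystanders haven't moved. Now I carry it over the deep tray.

Call:
jog_arm(
  translation=[
    [0, 8, 5],
    [-1, 24, 12],
    [-2, 48, 20],
    [-4, 75, 25],
    [-5, 104, 25],
    [-6, 133, 25],
    [-7, 162, 25],
    [-8, 191, 25],
    [-9, 218, 25],
    [-10, 242, 25],
    [-11, 260, 25],
    [-11.3, 271.5, 25],
  ],
  turn=[0, 0, 0.5, 1.2, 2, 2.8, 3.6, 4.4, 5.2, 6, 6.6, 6.6],
)

```text
clock: 14.33
position: [0.4784, 0.1616, 0.1872]
ee_rot: [0.998, 0.059, -0.001, -0.0]
ft_force: [-0.4, 0.3, -5.7]
grip_width: 0.148
```

Call:
jog_arm(
  translation=[
    [0, 0, -8],
    [0, 0, -20],
    [0, 0, -32],
    [0, 0, -40],
    [0, 0, -44],
    [0, 0, -44],
  ],
  turn=[0, 0, 0, 0, 0, 0],
)

```text
clock: 14.83
position: [0.4778, 0.1605, 0.1416]
ee_rot: [0.998, 0.059, -0.002, 0.0]
ft_force: [0.1, 0.6, -4.5]
grip_width: 0.149
```

```bash
python3 - <<'E'
from h import *
o=manip.get_obs();p=o["position"];print(p,o["ee_rot"],2*o["ee_rot"][1],o["ft_force"],o["torque"],o["grip_width"])
c=manip.camera("scene");t=manip.camera("top")
for n,cs in(("s",[c]),("t",[t])): print(n,fit(cs,"tote_tray",[p[0],p[1],.117],z=p[2]-.0628))
print(fit([c],"base_tray",[.48,.158,.117]))
a=c["frame"][220:400,180:380];save(c,"m.png",(170,200,370,400),3)
E
```

```text
[0.47776616 0.16047975 0.14159582] [ 9.98270195e-01  5.87464510e-02 -2.33067687e-03  2.02123017e-04] 0.1174929019567372 [ 0.09057291  0.58362026 -4.5358966 ] [-0.05469834 -0.05700016  0.05816215] 0.14867855009280032
s (array([0.4767, 0.1616, 0.1221]), 1699, [6652])
t (array([0.478 , 0.1621, 0.1025]), 1101, [4427])
(array([0.4787, 0.1589, 0.1199]), 6313, [1537])
```

View pics/m.png

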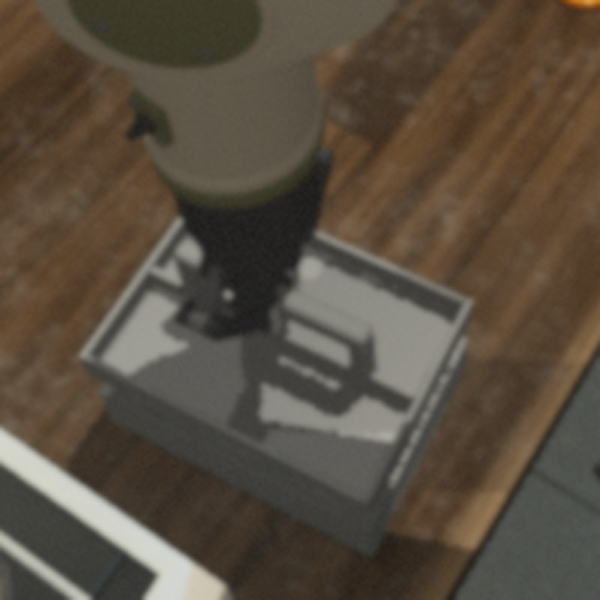

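The tray hovers over the deep one and parallel to it. I'll correct by +2.9, −2.2 mm and lower to just above the rim.

Call:
jog_arm(
  translation=[
    [1.5, -1, -3],
    [2.9, -2.2, -9],
    [2.9, -2.2, -15],
    [2.9, -2.2, -20],
    [2.9, -2.2, -23],
    [2.9, -2.2, -24],
    [2.9, -2.2, -24],
  ],
  turn=[0, 0, 0, 0, 0, 0, 0],
)

```text
clock: 15.67
position: [0.4814, 0.1594, 0.1193]
ee_rot: [0.998, 0.059, -0.001, -0.0]
ft_force: [0.2, 0.1, -5.4]
grip_width: 0.147
```

```bash
python3 - <<'E'
from h import *
o=manip.get_obs();p=o["position"];print(p,o["ee_rot"],o["ft_force"],o["torque"])
c=manip.camera("scene")
g=cv2.GaussianBlur(cv2.cvtColor(c["frame"],cv2.COLOR_RGB2GRAY).astype(np.float32),(0,0),.7)
def rim(zr,p0):  # near-edge rim fit
    def fs(p):
        R=np.array([[np.cos(p[2]),-np.sin(p[2])],[np.sin(p[2]),np.cos(p[2])]]);e=np.linspace(-1,1,15)
        def line(hx,hy):
            P=np.vstack([np.c_[e*hx,0*e+s*hy] for s in(-1,1)]+[np.c_[0*e+s*hx,e*hy] for s in(-1,1)])
            q=np.array([proj(c,[*(R@x+p[:2]),zr]) for x in P],np.float32)
            return cv2.remap(g,q[:,0].copy(),q[:,1].copy(),1).mean()
        return -line(.098,.068)+.5*line(.104,.074)+.5*line(.092,.062)
    r=minimize(fs,p0,method="Nelder-Mead",options=dict(initial_simplex=np.vstack([p0]+[np.array(p0)+np.eye(3)[i]*.006*[1,1,6][i] for i in range(3)])))
    return r.x,r.fun
print(rim(p[2]-.0628+.037,[p[0],p[1],.117]))
E
```

```text
[0.48144074 0.15938997 0.11928536] [ 9.98237960e-01  5.93295720e-02 -9.80254057e-04 -1.29340123e-04] [ 0.24814503  0.06952149 -5.44747926] [-0.01478922  0.00427087  0.01409667]
(array([0.48039366, 0.15864108, 0.10876077]), np.float64(-18.308521270751953))
```

The rim fit and the arm pose agree: shift by −0.7, −1.2 mm. Now lowering slowly.

Call:
jog_arm(
  translation=[
    [-0.7, -1.2, -1],
    [-0.7, -1.2, -3],
    [-0.7, -1.2, -5],
    [-0.7, -1.2, -7],
    [-0.7, -1.2, -9],
    [-0.7, -1.2, -10],
    [-0.7, -1.2, -10],
  ],
  turn=[0, 0, 0, 0, 0, 0, 0],
)

```text
clock: 16.3
position: [0.4808, 0.1582, 0.1093]
ee_rot: [0.998, 0.059, -0.001, -0.0]
ft_force: [-0.1, 0.4, -4.0]
grip_width: 0.148
```

Call:
jog_arm(
  translation=[
    [0, 0, -1],
    [0, 0, -2],
    [0, 0, -3],
    [0, 0, -4],
    [0, 0, -4],
  ],
  turn=[0, 0, 0, 0, 0],
)

```text
clock: 16.72
position: [0.4806, 0.1582, 0.1051]
ee_rot: [0.998, 0.059, -0.001, -0.0]
ft_force: [0.1, 0.3, -5.4]
grip_width: 0.147
```

Call:
jog_arm(
  translation=[
    [0, 0, -0.7],
    [0, 0, -1.4],
    [0, 0, -2],
    [0, 0, -2.5],
    [0, 0, -2.5],
  ],
  turn=[0, 0, 0, 0, 0],
)

```text
clock: 17.13
position: [0.4806, 0.1581, 0.1025]
ee_rot: [0.998, 0.059, -0.001, -0.0]
ft_force: [-0.4, -0.7, -5.9]
grip_width: 0.147
```

Call:
jog_arm(
  translation=[
    [0, 0, -0.5],
    [0, 0, -1],
    [0, 0, -1],
  ],
  turn=[0, 0, 0],
)

```text
clock: 17.38
position: [0.4807, 0.1583, 0.1019]
ee_rot: [0.998, 0.059, -0.001, -0.0]
ft_force: [-2.8, 0.1, 1.9]
grip_width: 0.15
```

Contact came at TCP z = 101.9 mm, against 101.8 predicted for fully home. I'll release and back off.

Call:
jog_arm(
  translation=[
    [0, 0, -0.3],
    [0, 0, -0.3],
    [0, 0, 0],
    [0, 0, 0],
    [0, 0, 0],
  ],
  turn=[0, 0, 0, 0, 0],
  grip=50,
)

```text
clock: 17.8
position: [0.4809, 0.1583, 0.102]
ee_rot: [0.998, 0.059, -0.001, -0.0]
ft_force: [0.7, -0.1, -0.2]
grip_width: 0.582
```

Call:
jog_arm(
  translation=[
    [0, 0, 5],
    [0, 0, 20],
    [0, 0, 45],
    [0, 0, 75],
    [0, 0, 100],
    [0, -25, 115],
    [0, -60, 120],
    [0, -95, 120],
    [0, -130, 120],
    [0, -165, 120],
    [0, -200, 120],
    [0, -235, 120],
  ],
  turn=[0, 0, 0, 0, 0, 0, 0, 0, 0, 0, 0, 0],
)

```text
clock: 18.8
position: [0.4806, -0.0783, 0.2227]
ee_rot: [0.998, 0.059, -0.0, 0.0]
ft_force: [1.0, -0.7, -0.4]
grip_width: 0.586
```

```bash
python3 - <<'E'
from h import *
o=manip.get_obs();print(o["position"],o["ft_force"],o["clock"])
c=manip.camera("scene");t=manip.camera("top")
for n,q in(("s",c),("t",t)): print(n,fit([q],"tote_tray",[.48,.158,.117],z=.039))
for k in("dish_spare_1","dropper_bottle","cup_2"):
    for r in manip.pinpoint(c,k)[:2]: print(k,np.round(ray(c,r["at"],0),3))
save(c,"z.png",(180,200,360,395),3)
E
```

```text
[ 0.48063092 -0.07834293  0.22271977] [ 1.02657525 -0.7203567  -0.35116956] 18.8
s (array([0.4792, 0.1584, 0.1201]), 140, [7633])
t (array([0.4794, 0.1711, 0.1545]), 1519, [3506])
dropper_bottle [ 0.719 -0.     0.   ]
cup_2 [ 0.371 -0.344  0.   ]
```

View pics/z.png

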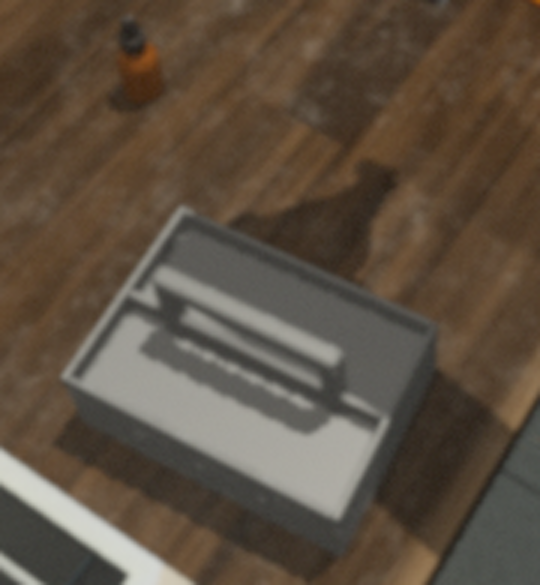

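The shallow tray sits flush and parallel on the deep tray, with no gap along the near edge around crop (210,460). Its fit is (0.479, 0.158, 0.120), the same as the deep tray's in that camera. Handing in.

```bash
python3 -c "
from workcell import manip
print(manip.hand_in())"
```

```text
the job is handed in; nothing more can be done
None
```

I set the reference tile flat, white face up, in the deep tray's ring and let go. I then lowered the shallow tray onto the deep one and handed in at about 19 s; no verdict is reported.

- **Tile:** after release the scene picture showed it inside the ring, 1–2 mm off centre.
- **Stacking:** the lugs went in with no measurable resistance. Contact came at TCP z = 101.9 mm, against 101.8 mm expected for fully home. The scene-camera fit of the shallow tray is within about 1 mm and 0.004 rad of the deep tray's earlier fit. Afterwards the arm stood clear, with the wrist force near zero.
- **Bystanders:** the bottle and cup were unmoved within 2 mm. The network didn't report the dish in the last picture, so I didn't recheck it, but the arm was never near it.
- **Disagreements:**
  - The last top-camera fit was poor (about 13 mm off in y, large residual). I put this down to the arm covering part of the tray and discarded it.
  - The gripper read about 56.5 mm on the 60 mm tile and 12.5 mm on the 14 mm bar, but both grips held.

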